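# Tumble a ground block over the turnover step

### The arm

A 6-joint arm with a two-finger parallel gripper is mounted at the origin on a cart in front of the work surface, level with it; the furniture and walls round the work are solid. World frame = base frame: x ahead of the robot, y to its left, z up, the work surface at z = 0. Lengths are in mm, angles in rad, forces in N, time in s.
With the tool pointing down it reaches from about 275 to 750 mm from the base axis. Payload 10.2 kg.
Tool frame: the origin (TCP) lies at the very end of the fingers, on their centre line; the grasp point (between the pads) lies 19 mm behind it (ctrl.tcp_to_grasp is the distance from the TCP to the grasp point, in mm); z points along the fingers, y is the direction in which the jaws open and shut (so a half turn about z gives the same grasp; the last joint's range is limited). The gripper opens to 85 mm and grips with 20 to 120 N. Pads are 22 mm wide; open, the fingers measure 114 mm over their backs; the gripper's body (76 mm by 85 mm) begins 54 mm behind the grasp point. The pads swing forward as they close: fully open they stand 13 mm farther back than shut.
Start: joints at [0.994, 0.313, 1.498, -0, 1.331, -0.223], TCP at [181.907, 492.485, 231.294] pointing down, gripper open.
Joint ranges: [-2.94, 2.94], [-0.97, 2.17], [0.19, 2.56], [-1.23, 4.37], [0.02, 3.11], [-2.88, 2.88]. Speed limits (rad/s): [2.39, 2.39, 3.01, 3.14, 3.14, 3.14].

### API

Orientations are given as a unit quaternion [w, x, y, z].
In Python, from rig import ctrl, cams, job gives the robot as it stands. The module is installed in compiled form; this text tells all that it offers.
- The arm moves only by the tool drive_tool, never from a script. Its arguments are lists of equal length, an entry for each row: "gripper": the opening, from 0 (shut) to 1 (fully open); "dp": the shift along the tool's x, y, z normalised to -1 to 1, where 1 is 0.2 m, a list of three; "twist": the turn about the tool's z normalised to -1 to 1, where 1 is 90 degrees. In form: {"gripper": [gripper, ...], "dp": [[tx, ty, tz], ...], "twist": [twist, ...]}. A call has 1 to 20 rows; each row is the pose to reach, as a shift and turn from the pose commanded when the call began, along the tool's axes at that moment; what a row does not reach only later rows make up. A row lasts 1/10 s, in which the tool goes at most 50 mm and 8.59 degrees, less where a joint would pass 70% of its speed; a pose out of reach is approached as far as the arm can. A call with a number of a shift or a turn outside -1 to 1 is refused whole. A call with a gripper value outside its range is refused whole. The fingers move at their own pace and stop on an object; "newtons" is the grip in N (left out, the last holds). Time passes only in rows, so rows that repeat a pose let the fingers close. It gives the time, the measured TCP pose, the force and the opening at its end, in the units of the state.
- ctrl.sense(): the state, without advancing time (a new reading comes with each control period).
- cams.capture(name): name is "scene" or "side" or "wrist"; returns a dict with "pixels" (400x640x3 uint8, red, green, blue), "camera_matrix" (3x3 intrinsics, pixels), "k1" (the pictures are not rectified: a ray, as slopes to the right and down, at radius r is drawn at 1 + k1 r^2 times it, then the intrinsics apply), "xyz" and "orientation" of the camera in the world; the wrist camera has in their place "hand_eye" (4x4, takes a point from camera to tool coordinates, whose origin is the TCP and whose axes are the flange's). Camera axes: x right, y down, z forward; pixel columns grow to the right and rows downward; lengths in mm; the calibration is good to about 2 mm. A picture is of the moment at which its call begins: read the wrist's pose just before it. There is no depth.
- job.finish_job(): hands the job in, once; it reports no verdict.
The state is a dict: "time_s": time; "joints": joint angles; "dq": joint speeds; "tau": joint torques, N m; "eef_pos": TCP position; "ee_rot": TCP orientation; "force": force on the tool from outside, world axes, zero at the start; "wrist_torque": the same for the moment, N m; "grip_width": opening from 0.0 (shut) to 1.0 (fully open).
Only numpy, scipy, OpenCV 4.12 (cv2) and the standard library are available. Lean on these libraries where they do the work, as an engineer would, in place of code of your own. Each camera call takes 0.05 s, during which the arm holds its last target.

### The job

Lay the loose steel block flat on the dark upper deck of the turnover step with its blue-dyed side facing away from the step's edge, and let go of it. Then push it slowly over the edge so that it tips by itself and lands standing on the silver landing, blue side up. Finally slide it along the landing, still standing, until it sits flush against the yellow end stop; leave the things lying around where they are.

Things in the scene. Friction and masses are not known exactly. Their poses are not given: they have to be found in the camera images.
- turnover_step: Turnover step, fixed on the bench, 162 x 110 mm, no side walls. Origin at bench height under the step's top edge, mid-width; +x points from the upper deck over the edge to the end stop, +y across, +z up. Dark upper deck: top 30 mm above the bench, x -80 to 0 mm. Silver landing: top 8 mm above the bench, x 0 to 70 mm. All 110 mm wide (y -55 to 55 mm).
- stop_face (a point): Middle of the top edge of the yellow end stop's face, on the landing's far end: x = 70 mm in the step's frame, 22 mm above the bench (14 mm above the landing). The stop is 10 mm thick and 110 mm wide; axes as the step's.
- block_center (a point): Centre of the loose steel block, 45 (x) x 90 (y) x 30 (z) mm, 0.5 to 0.75 kg, at first lying flat on the bench; axes its own, z up at the start. Pushed along its x over the edge, it tips once its centre passes the edge and turns a quarter onto its leading long side: 45 mm tall on a 30 x 90 mm foot, near the step. So standing it topples if pushed high; it can be gripped across its 30 mm from above.
- blue_face (a point): Middle of the block's blue-dyed 90 x 30 mm side face, 22.5 mm from the block's centre towards its -x; axes as the block's.
- lens_blank_0_mid (a point): Bystander: round clear lens blank, 65 mm across, 7 mm thick, lying on the bench beyond the end stop. Point 4 mm above its underside.
- machine_nut_mid (a point): Bystander: hexagonal steel nut, 24 x 27 x 13 mm, lying beyond the end stop. Point 4 mm above its underside.
- pencil_mid (a point): Bystander: yellow pencil, 170 mm long, 8 mm thick, lying flat to the left of the block. Point 4 mm above its underside.

How it is judged (in metres and radians):
On the way, in this order (a step that is already met when the one before it is completed fails the run):
1. the block lies flat on the upper deck, released (x of block_center in the frame of turnover_step between -0.075 and -0.008 m and y of block_center in the frame of turnover_step between -0.035 and 0.035 m and z of block_center in the frame of turnover_step between 0.042 and 0.048 m and angle between block_center's own z axis and vertical below 0.08 rad and contact force between the fingers and block below 0.1 N), for 0.2 s.
2. the block tips over the step's edge, resting on it (x of block_center in the frame of turnover_step between -0.005 and 0.035 m and y of block_center in the frame of turnover_step between -0.04 and 0.04 m and z of block_center in the frame of turnover_step between 0.02 and 0.052 m and angle between block_center's own z axis and vertical between 0.4 and 1.3 rad and contact force between block and turnover_step above 0.3 N).
3. the block stands on its long side on the landing, blue side up, short of the stop (angle between block_center's own z axis and vertical between 1.49 and 1.65 rad and z of block_center in the frame of turnover_step between 0.026 and 0.035 m and height (world z) of blue_face above 0.048 m and x of block_center in the frame of turnover_step between 0.01 and 0.06 m and y of block_center in the frame of turnover_step between -0.04 and 0.04 m), for 0.2 s.
At the end, for the whole second after the job is handed in: The block stands on its long side on the landing with the blue face on top (within 5 degrees), flush against the end stop (gap under 5 mm, square to it within 5 degrees), within 30 mm of the middle of the width, released (angle between block_center's own z axis and vertical between 1.49 and 1.65 rad and z of block_center in the frame of turnover_step between 0.026 and 0.035 m and height (world z) of blue_face above 0.048 m and x of block_center in the frame of turnover_step between 0.05 and 0.059 m and y of block_center in the frame of turnover_step between -0.03 and 0.03 m and angle between the z axis of block_center and the x axis of turnover_step, either way round below 0.09 rad); the robot touches nothing.
It fails at once if a bystander (lens blank, nut, pencil) is moved by more than 20 mm (distance of any of lens_blank_0_mid, machine_nut_mid, pencil_mid from where it was at the start of the episode above 0.02 m).
It also fails if it takes over 58 s, if anything falls off the work surface, if the arm or the gripper's body presses on something with over 40 N, if the wrist force passes 120 N, or if a joint passes its speed limit or range.

## Working session

There is one attempt and no reset: what is moved stays moved. The work goes in short steps, Python scripts to look and compute and a tool call to move; the robot and the scene stay as the last step left them, time stands still between calls to the robot, and variables do not carry over. Pictures are saved under pics/ and viewed, and the job is handed in when it is done.

Besides the shell and the picture viewer there is one more tool, called after ">>>" by a JSON object that holds its "fn" and its "kwargs". drive_tool: Moves the arm, as the interface text tells. Scaled input: -1 to 1 covers 0.2 m each way for a shift and 90 degrees each way for a turn. Its arguments: {"type":"object","properties":{"gripper":{"type":"array","items":{"type":"number"}},"dp":{"type":"array","items":{"type":"array","items":{"type":"number"}}},"twist":{"type":"array","items":{"type":"number"}},"newtons":{"type":"number"}},"required":["gripper","dp","twist"]}

```bash
mkdir -p pics
cat > h.py <<'E'
import numpy as np,cv2,pickle
from scipy.spatial.transform import Rotation as R
def rot(q): return R.from_quat([q[1],q[2],q[3],q[0]]).as_matrix()
def cap(cams,ctrl,name,fn):
    s=ctrl.sense(); c=cams.capture(name); c=dict(c); c['state']=s
    pickle.dump(c,open('pics/%s.pkl'%fn,'wb')); cv2.imwrite('pics/%s.png'%fn,c['pixels'][:,:,::-1]); return c
def load(fn): return pickle.load(open('pics/%s.pkl'%fn,'rb'))
def pose(c):
    if 'hand_eye' in c:
        H=np.array(c['hand_eye']); Rt=rot(c['state']['ee_rot']); p=np.array(c['state']['eef_pos'])
        return Rt@H[:3,:3], Rt@H[:3,3]+p
    return rot(c['orientation']),np.array(c['xyz'])
def ray(c,uv):
    K=np.array(c['camera_matrix']); k=c['k1']
    p=cv2.undistortPoints(np.array(uv,float).reshape(-1,1,2),K,np.array([k,0,0,0.])).reshape(-1,2)
    Rm,o=pose(c); return o,(Rm@np.c_[p,np.ones(len(p))].T).T
def plane(c,uv,z):
    o,d=ray(c,uv); return o+d*((z-o[2])/d[:,2])[:,None]
def proj(c,P):
    Rm,o=pose(c); q=(np.atleast_2d(P)-o)@Rm; s=q[:,:2]/q[:,2:]; r2=(s**2).sum(1,keepdims=True)
    s=s*(1+c['k1']*r2); K=np.array(c['camera_matrix']); return s@K[:2,:2].T+K[:2,2]
E
python3 - <<'E'
from rig import ctrl,cams
from h import *
print(ctrl.sense())
for n in ['scene','side','wrist']:
    c=cap(cams,ctrl,n,n+'0'); print({k:v for k,v in c.items() if k not in('pixels','state')})
E
```

```text
{'time_s': 0.0, 'joints': array([ 9.93603296e-01,  3.13438380e-01,  1.49845544e+00,  5.63900801e-06,
        1.33099344e+00, -2.23380225e-01]), 'dq': array([-4.77061356e-05,  1.32134659e-03, -2.56823484e-03, -1.43707456e-03,
        1.20784591e-03,  6.40980530e-04]), 'tau': array([ 1.42858898e-03, -4.12258601e+01, -2.59744459e+01, -3.24688892e-05,
        4.13641421e-03,  2.24597420e-05]), 'eef_pos': array([181.75394419, 492.25516624, 230.73411213]), 'ee_rot': array([-2.54763487e-04,  1.75985730e-01,  9.84392505e-01, -5.95063873e-04]), 'force': array([ 0.04204797, -0.21622013, -0.27675252]), 'wrist_torque': array([ 0.00680245, -0.00942769, -0.02038483]), 'grip_width': 0.9940807457793494}
{'camera_matrix': array([[447.92576745,   0.        , 322.70353718],
       [  0.        , 447.92576745, 196.72069955],
       [  0.        ,   0.        ,   1.        ]]), 'k1': -0.04025571757119255, 'xyz': array([ -77.14045706, 1009.86902957,  604.69683501]), 'orientation': array([ 0.17448345, -0.29336888,  0.8212604 , -0.45718879])}
{'camera_matrix': array([[375.37577035,   0.        , 312.17060162],
       [  0.        , 375.37577035, 196.30817241],
       [  0.        ,   0.        ,   1.        ]]), 'k1': 0.005595282915423018, 'xyz': array([138.6283455 , 203.4631297 , 812.28397475]), 'orientation': array([-0.18616041,  0.76451609, -0.59763122,  0.15393626])}
{'camera_matrix': array([[332.50551763,   0.        , 324.35884277],
       [  0.        , 332.50551763, 204.59302901],
       [  0.        ,   0.        ,   1.        ]]), 'k1': -0.05169193750309822, 'hand_eye': array([[ 9.04521373e-04, -9.44675878e-01, -3.28004065e-01,
         8.58697050e+01],
       [ 9.99999577e-01,  8.00185432e-04,  4.53058760e-04,
         5.14497568e-01],
       [-1.65529607e-04, -3.28004337e-01,  9.44676203e-01,
        -1.43018414e+02],
       [ 0.00000000e+00,  0.00000000e+00,  0.00000000e+00,
         1.00000000e+00]])}
```

View pics/scene0.png

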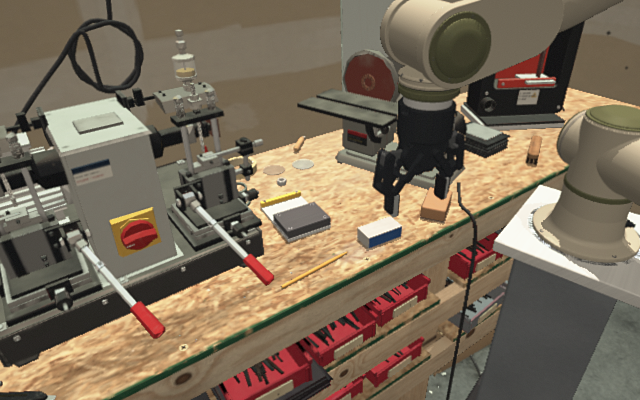

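View pics/side0.png

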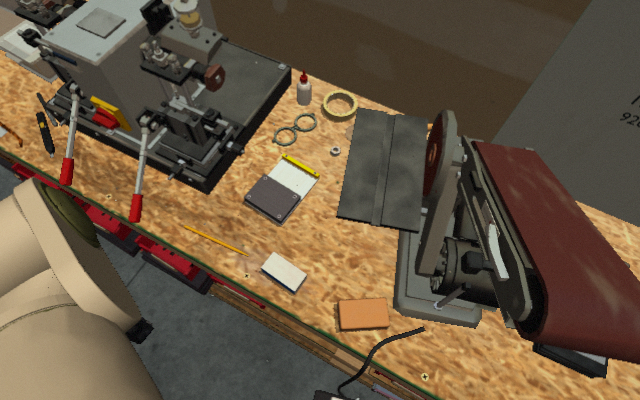

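View pics/wrist0.png

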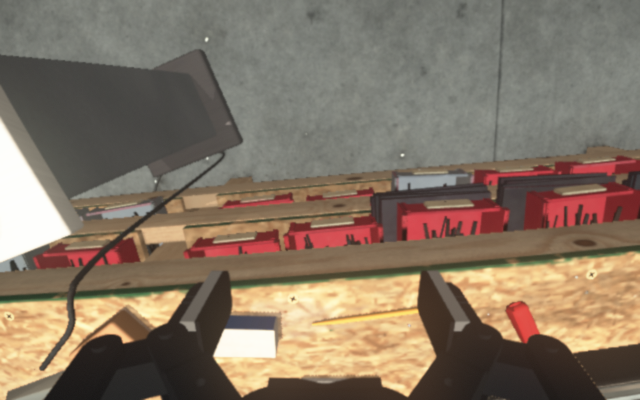

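The scene view shows the block at (380,232) with its blue side towards the cart, the step's deck at (302,221), and the stop at (280,198). The side view has the block at (283,272), deck at (273,198), landing at (297,175), stop at (300,166) and pencil at (215,240). I'll segment these by colour next.

Run:
```python
from h import *
for n,x0,y0 in [('side0',170,130),('scene0',250,170)]:
    im=load(n)['pixels'][:,:,::-1]; c=im[y0:y0+175,x0:x0+170]
    cv2.imwrite('pics/z_%s.png'%n,cv2.resize(np.ascontiguousarray(c),None,fx=3.4,fy=3.4,interpolation=cv2.INTER_NEAREST))
c=load('side0'); hsv=cv2.cvtColor(c['pixels'],cv2.COLOR_RGB2HSV)
for p in [(283,270),(273,198),(300,175),(300,165),(215,240),(320,260),(286,286)]: print(p,hsv[p[1],p[0]])
c=load('scene0'); hsv=cv2.cvtColor(c['pixels'],cv2.COLOR_RGB2HSV)
for p in [(378,228),(385,238),(302,221),(285,205),(280,198)]: print(p,hsv[p[1],p[0]])
```

```text
(283, 270) [ 25  30 220]
(273, 198) [11 30 92]
(300, 175) [ 43  20 226]
(300, 165) [ 29 255 216]
(215, 240) [ 21 233 216]
(320, 260) [ 16 152 174]
(286, 286) [108 136  73]
(378, 228) [ 21  21 248]
(385, 238) [107 150  80]
(302, 221) [ 15  25 123]
(285, 205) [ 30   7 250]
(280, 198) [ 22 167 201]
```

View pics/z_side0.png

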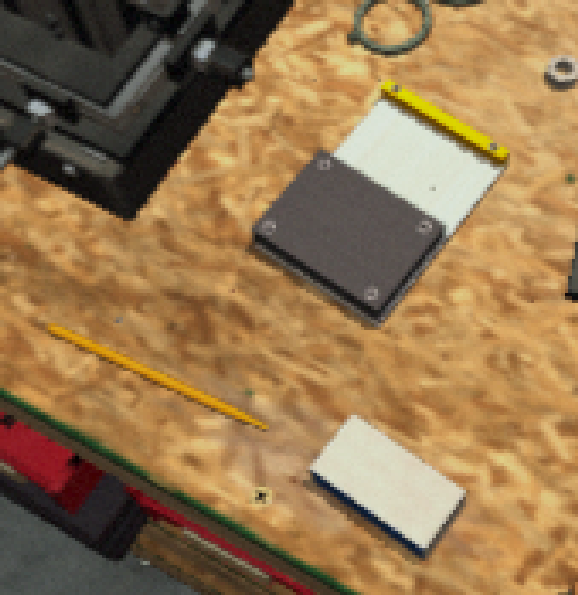

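View pics/z_scene0.png

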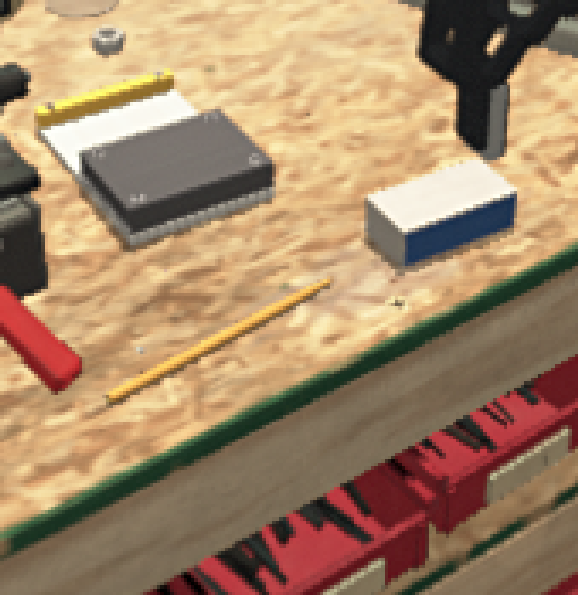

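```bash
cat > meas.py <<'E'
from h import *
def blob(c,lo,hi,seed,box):
    hsv=cv2.cvtColor(c['pixels'],cv2.COLOR_RGB2HSV); m=cv2.inRange(hsv,np.array(lo),np.array(hi))
    k=np.zeros_like(m); x0,y0,x1,y1=box; k[y0:y1,x0:x1]=m[y0:y1,x0:x1]
    k=cv2.morphologyEx(k,cv2.MORPH_OPEN,np.ones((3,3),np.uint8))
    n,l=cv2.connectedComponents(k); assert l[seed[1],seed[0]],'seed'
    return ((l==l[seed[1],seed[0]])*255).astype(np.uint8)
def rect(c,m,z):
    cs,_=cv2.findContours(m,cv2.RETR_EXTERNAL,cv2.CHAIN_APPROX_NONE); cs=max(cs,key=cv2.contourArea)
    P=plane(c,cs.reshape(-1,2),z)[:,:2].astype(np.float32)
    r=cv2.minAreaRect(P); return r,cv2.boxPoints(r)
E
python3 - <<'E'
from meas import *
S=load('side0');C=load('scene0')
for nm,c,lo,hi,seed,box,z in [
 ('block',S,(0,0,150),(180,80,255),(283,268),(255,245,315,300),30),
 ('block',C,(0,0,150),(180,60,255),(378,228),(354,212,410,250),30),
 ('deck',S,(0,0,50),(180,70,150),(273,198),(240,170,305,226),30),
 ('deck',C,(0,0,85),(180,70,160),(302,218),(262,195,335,243),30),
 ('stop',S,(22,150,110),(35,255,255),(300,165),(275,150,325,180),22),
 ('land',S,(0,0,150),(180,60,255),(300,175),(262,150,325,205),8)]:
    m=blob(c,lo,hi,seed,box); r,b=rect(c,m,z); print(nm,m.sum()//255,np.round(r[0],1),np.round(r[1],1),round(r[2],1)); print(np.round(b,1).tolist())
m=blob(C,(95,100,40),(125,255,255),(385,238),(354,212,410,250)); print('blue',np.argwhere(m).mean(0))
E
```

```text
block 855 [355.4 309.4] [89.9 44.3] 68.8
[[318.5, 275.5], [359.79998779296875, 259.5], [392.29998779296875, 343.3999938964844], [351.0, 359.3999938964844]]
block 496 [355. 314.] [90.3 46.9] 68.8
[[316.79998779296875, 280.3999938964844], [360.6000061035156, 263.3999938964844], [393.29998779296875, 347.6000061035156], [349.5, 364.6000061035156]]
deck 1372 [520.8 384.3] [108.5  79.6] 69.3
[[464.29998779296875, 347.70001220703125], [538.7999877929688, 319.5], [577.2000122070312, 421.0], [502.79998779296875, 449.20001220703125]]
deck 846 [520.7 390. ] [107.8  78.2] 68.8
[[464.70001220703125, 353.8999938964844], [537.5999755859375, 325.6000061035156], [576.7000122070312, 426.1000061035156], [503.79998779296875, 454.3999938964844]]
stop 119 [629.2 344.5] [82.2 11.1] 69.0
[[609.2999877929688, 308.0], [619.7000122070312, 304.1000061035156], [649.0999755859375, 380.8999938964844], [638.7000122070312, 384.79998779296875]]
land 928 [594.7 357.1] [110.3  63.1] 69.1
[[545.5, 316.79998779296875], [604.5, 294.29998779296875], [643.9000244140625, 397.29998779296875], [584.9000244140625, 419.79998779296875]]
blue [237.24291498 384.62348178]
```

Run:
```python
from meas import *
S=load('side0');C=load('scene0')
def tri(a,b):
    o1,d1=ray(S,[a]);o2,d2=ray(C,[b]);d1=d1[0]/np.linalg.norm(d1);d2=d2[0]/np.linalg.norm(d2)
    t=np.linalg.lstsq(np.c_[d1,-d2],o2-o1,rcond=None)[0]; p,q=o1+t[0]*d1,o2+t[1]*d2; return np.round((p+q)/2),round(np.linalg.norm(p-q),1)
print('table near corner',tri((337,216),(391,126)),'far-left',tri((357,109),(299,104)),'table right', tri((421,231),(391,126)))
print('pencil',plane(S,[(183,225),(249,256)],4).round(), plane(C,[(282,288),(347,253)],4).round())
print('nut',plane(S,[(336,151)],8).round(),plane(C,[(281,182)],8).round())
print('lens',plane(S,[(348,115)],5).round(),plane(C,[(303,164),(273,170)],5).round())
print('red handle tip',tri((137,212),(262,272)))
```

```text
table near corner (array([408., 217., 227.]), np.float64(14.5)) far-left (array([661., 230., 222.]), np.float64(0.6)) table right (array([476.,  63., 148.]), np.float64(30.3))
pencil [[410. 569.   4.]
 [376. 397.   4.]] [[407. 571.   4.]
 [374. 407.   4.]]
nut [[700. 267.   8.]] [[696. 278.   8.]]
lens [[827. 260.   5.]] [[725. 158.   5.]
 [767. 239.   5.]]
red handle tip (array([385., 632.,  97.]), np.float64(2.6))
```

```bash
cat > go.py <<'E'
import sys
from rig import ctrl
from h import *
def go(target,yaw=None):
    s=ctrl.sense(); T=rot(s['ee_rot']); d=T.T@(np.array(target)-np.array(s['eef_pos']))
    print('t',s['time_s'],'pos',np.round(s['eef_pos'],1),'yaw',round(np.degrees(np.arctan2(T[1,0],T[0,0])),2),'grip',round(s['grip_width'],3),'F',np.round(s['force'],1))
    print('dp',np.round(d/200,4),'mm',np.round(d,1))
    if yaw is not None: print('twist',((np.degrees(np.arctan2(T[1,0],T[0,0]))-yaw+180)%360-180)/90)
if __name__=='__main__':
    a=[float(x) for x in sys.argv[1:]]; go(a[:3],a[3] if len(a)>3 else None)
E
python3 go.py 355 312 140 159
```

```text
t 0.15 pos [181.8 492.3 230.9] yaw 159.73 grip 1.005 F [ 0.5 -0.8 -1. ]
dp [-1.1248 -0.5452  0.4547] mm [-225.  -109.    90.9]
twist 0.008079752468195365
```

>>> {"fn": "drive_tool", "kwargs": {"gripper": [1,1,1,1,1,1,1,1], "dp": [[-1,-0.54,0.45],[-1,-0.54,0.45],[-1,-0.54,0.45],[-1,-0.54,0.45],[-1,-0.54,0.45],[-1,-0.54,0.45],[-1,-0.54,0.45],[-1,-0.54,0.45]], "twist": [0.01,0.01,0.01,0.01,0.01,0.01,0.01,0.01]}}

```text
time_s: 0.95
eef_pos: [331.7, 322.6, 141.7]
ee_rot: [0.0, 0.183, 0.983, 0.0]
force: [-0.4, -0.0, 0.4]
grip_width: 0.998
```

```bash
python3 go.py 355 312 140 159; python3 -c "
from rig import ctrl,cams
from h import *
cap(cams,ctrl,'wrist','wrist1')"
```

```text
t 0.95 pos [331.7 322.6 141.7] yaw 158.88 grip 0.998 F [-0.4 -0.   0.4]
dp [-0.1278 -0.0076  0.0085] mm [-25.6  -1.5   1.7]
twist -0.0012882721028726488
```

View pics/wrist1.png

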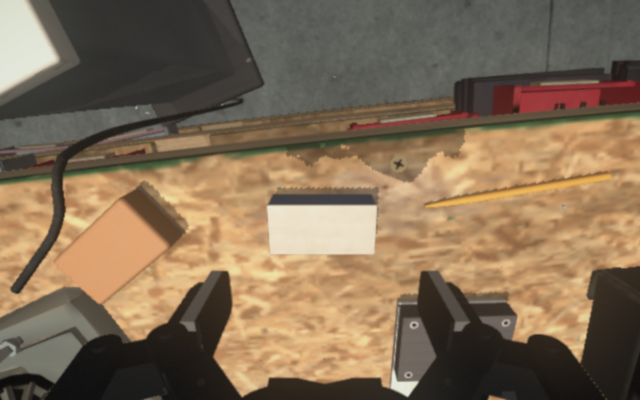

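The wrist view shows the block's pale top at (322,229) with its blue edge on the robot side (row 199). The deck is partly visible at (455,345).

Run:
```python
from meas import *
W=load('wrist1')
hsv=cv2.cvtColor(W['pixels'],cv2.COLOR_RGB2HSV)
for p in [(322,229),(322,199),(500,345),(460,320)]: print(hsv[p[1],p[0]])
m=blob(W,(0,0,150),(180,80,255),(322,229),(255,180,390,265)); r,b=rect(W,m,30); print(np.round(r[0],1),np.round(r[1],1),r[2]);print(b.round(1).tolist())
print(plane(W,[(516,302),(399,299),(505,325),(413,325),(408,375)],30).round(1))
```

```text
[ 20  38 237]
[132  18  69]
[12 69 37]
[16 40 83]
[354.7 312.3] [90.6 44.5] 68.9212417602539
[[317.70001220703125, 278.0], [359.20001220703125, 262.0], [391.79998779296875, 346.6000061035156], [350.29998779296875, 362.6000061035156]]
[[487.4 453.7  30. ]
 [443.3 352.9  30. ]
 [509.7 439.3  30. ]
 [476.1 357.   30. ]
 [534.4 335.7  30. ]]
```

```bash
python3 go.py 354.7 312.3 70 68.9
```

```text
t 1.0 pos [331.6 322.8 141.7] yaw 158.92 grip 1.0 F [-0.9  1.3 -0.6]
dp [-0.1265 -0.0076  0.3587] mm [-25.3  -1.5  71.7]
twist 1.0002032458902224
```

>>> {"fn": "drive_tool", "kwargs": {"gripper": [1,1,1,1,1,1,1,1,1,1,1,1,1], "dp": [[-0.127,-0.008,0],[-0.127,-0.008,0],[-0.127,-0.008,0],[-0.127,-0.008,0.05],[-0.127,-0.008,0.1],[-0.127,-0.008,0.2],[-0.127,-0.008,0.3],[-0.127,-0.008,0.36],[-0.127,-0.008,0.36],[-0.127,-0.008,0.36],[-0.127,-0.008,0.36],[-0.127,-0.008,0.36],[-0.127,-0.008,0.36]], "twist": [1,1,1,1,1,1,1,1,1,1,1,1,1]}}

```text
time_s: 2.3
eef_pos: [354.9, 311.9, 69.5]
ee_rot: [0.0, 0.824, 0.567, 0.0]
force: [0.3, -0.8, 0.0]
grip_width: 1.003
```

```bash
python3 go.py 354.7 312.3 6 68.9; python3 -c "
from rig import ctrl,cams
from h import *
print(ctrl.sense()['joints'])
cap(cams,ctrl,'wrist','wrist2')"
```

```text
t 2.3 pos [354.9 311.9  69.5] yaw 69.02 grip 1.003 F [ 0.3 -0.8  0. ]
dp [ 0.0016 -0.0017  0.3176] mm [ 0.3 -0.3 63.5]
twist 0.0013718966873467605
[4.72227324e-01 4.04769804e-01 1.84474165e+00 3.42313550e-05
 8.91572783e-01 8.38315393e-01]
```

View pics/wrist2.png

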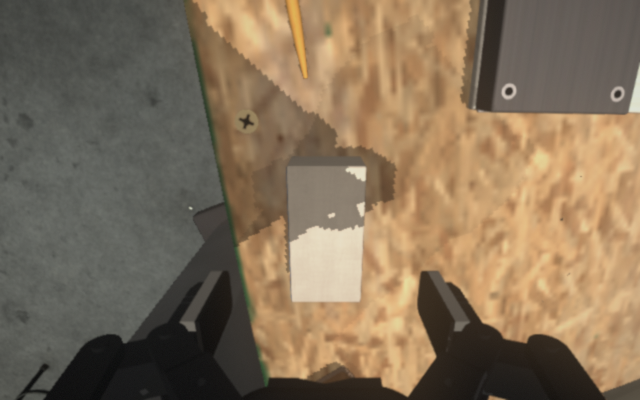

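The block is centred between the jaws (columns 288–365 against pads at 220 and 430), so I'll descend and grip.

>>> {"fn": "drive_tool", "kwargs": {"gripper": [1,1,1,1,0.2,0.2,0.2,0.2,0.2,0.2,0.2,0.2,0.2,0.2,0.2], "dp": [[0,0,0.15],[0,0,0.25],[0,0,0.32],[0,0,0.32],[0,0,0.32],[0,0,0.32],[0,0,0.32],[0,0,0.32],[0,0,0.32],[0,0,0.32],[0,0,0.32],[0,0,0.32],[0,0,0.32],[0,0,0.32],[0,0,0.32]], "twist": [0,0,0,0,0,0,0,0,0,0,0,0,0,0,0], "newtons": 50}}

```text
time_s: 3.85
eef_pos: [355.7, 311.5, 6.3]
ee_rot: [0.0, 0.825, 0.565, 0.001]
force: [0.0, -0.1, 5.8]
grip_width: 0.514
```

```bash
python3 go.py 354.7 312.3 75 68.9
```

```text
t 3.85 pos [355.7 311.5   6.3] yaw 68.85 grip 0.514 F [ 0.  -0.1  5.8]
dp [ 0.0024 -0.0056 -0.3437] mm [  0.5  -1.1 -68.7]
twist -0.0005916907100918757
```

>>> {"fn": "drive_tool", "kwargs": {"gripper": [0.2,0.2,0.2,0.2,0.2,0.2], "dp": [[0,0,-0.1],[0,0,-0.25],[0,0,-0.4],[0,0,-0.4],[0,0,-0.4],[0,0,-0.4]], "twist": [0,0,0,0,0,0]}}

```text
time_s: 4.45
eef_pos: [354.2, 310.7, 83.8]
ee_rot: [-0.0, 0.825, 0.565, -0.002]
force: [0.1, 0.4, -6.6]
grip_width: 0.516
```

```bash
python3 go.py 525.3 385.3 86 69; python3 -c "
from rig import ctrl,cams
from h import *
cap(cams,ctrl,'wrist','wrist3')"
```

```text
t 4.45 pos [354.2 310.7  83.8] yaw 68.83 grip 0.516 F [ 0.1  0.4 -6.6]
dp [ 0.6567  0.6628 -0.0141] mm [131.3 132.6  -2.8]
twist -0.001905828212025224
```

View pics/wrist3.png

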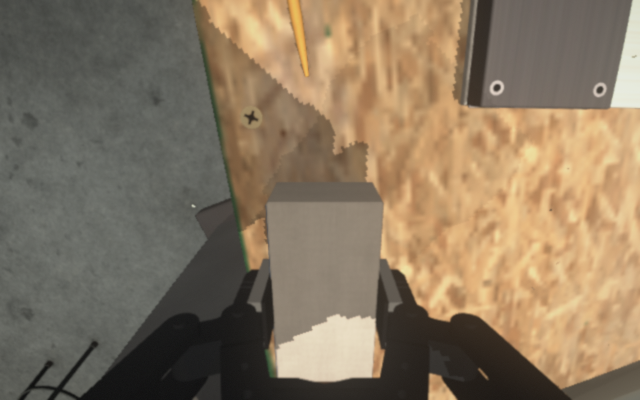

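The block is held level between the pads (columns 268–382). The next move takes it over the deck.

>>> {"fn": "drive_tool", "kwargs": {"gripper": [0.2,0.2,0.2,0.2,0.2,0.2,0.2,0.2,0.2,0.2,0.2], "dp": [[0.08,0.08,0],[0.18,0.18,0],[0.28,0.28,0],[0.38,0.38,0],[0.48,0.48,0],[0.56,0.56,0],[0.62,0.62,0],[0.657,0.663,0],[0.657,0.663,0],[0.657,0.663,0],[0.657,0.663,0]], "twist": [0,0,0,0,0,0,0,0,0,0,0]}}

```text
time_s: 5.6
eef_pos: [525.5, 385.6, 84.6]
ee_rot: [-0.0, 0.825, 0.565, -0.001]
force: [0.6, -0.3, -6.7]
grip_width: 0.516
```

```bash
python3 go.py 525.3 385.3 40 69; python3 -c "
from rig import ctrl,cams
from h import *
cap(cams,ctrl,'wrist','wrist4');cap(cams,ctrl,'side','side4');c=cap(cams,ctrl,'scene','scene4')"
```

```text
t 5.6 pos [525.5 385.6  84.6] yaw 68.84 grip 0.516 F [ 0.6 -0.3 -6.7]
dp [-0.0016 -0.      0.2228] mm [-0.3 -0.  44.6]
twist -0.0017738693574061574
```

View pics/wrist4.png

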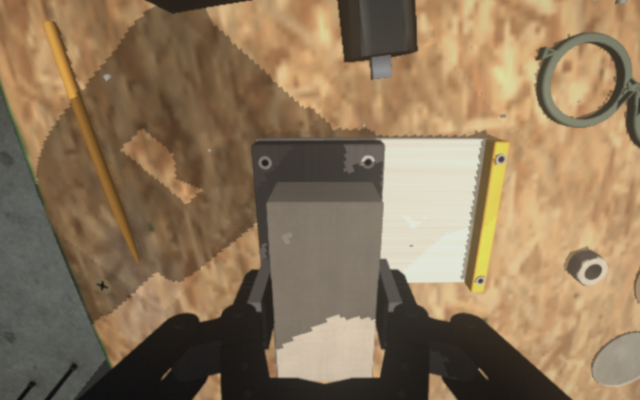

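View pics/scene4.png

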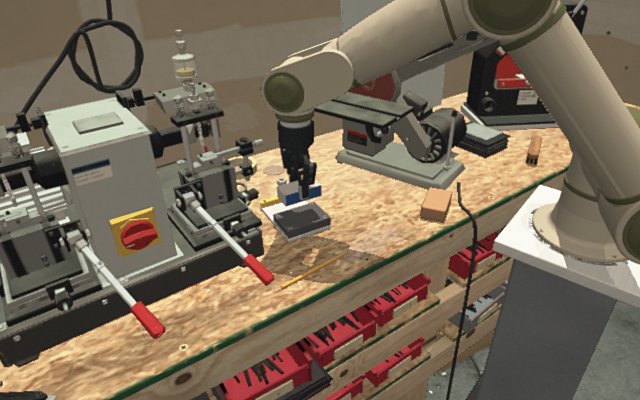

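View pics/side4.png

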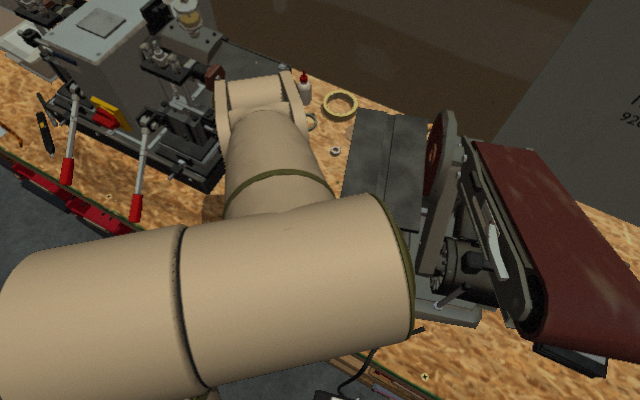

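The wrist view shows the held block over the deck, with the deck's +y corners at (253,141) and (383,140) and the landing and stop to the right. I'll refine the step's pose from this view.

Run:
```python
from meas import *
W=load('wrist4')
a=plane(W,[(253,143),(383,140)],30); print('deck',a.round(1),np.linalg.norm(a[1]-a[0]))
b=plane(W,[(497,142),(508,142),(471,291),(484,292)],22); print('stop',b.round(1))
th=np.radians(-21); ex=np.array([np.cos(th),np.sin(th)]); ey=np.array([-ex[1],ex[0]]); o=np.array([558,372.8])
for p in np.r_[a,b]: print(((p[:2]-o)@ex).round(1),((p[:2]-o)@ey).round(1))
hsv=cv2.cvtColor(W['pixels'],cv2.COLOR_RGB2HSV)
m=blob(W,(22,130,90),(35,255,255),(490,215),(460,130,520,300)); r,bb=rect(W,m,22); print(r)
for p in bb: print(((p[:2]-o)@ex).round(1),((p[:2]-o)@ey).round(1))
```

```text
deck [[504.8 452.9  30. ]
 [577.3 426.8  30. ]] 77.0200975229263
stop [[644.7 398.8  22. ]
 [651.3 396.3  22. ]
 [605.3 298.   22. ]
 [614.1 293.6  22. ]]
-78.3 55.7
-1.3 57.3
71.6 55.3
78.6 55.4
70.9 -52.9
80.8 -53.9
((628.5271606445312, 346.2527770996094), (81.74956512451172, 8.904428482055664), 69.25238800048828)
71.1 -40.4
80.0 -40.4
79.6 41.4
70.7 41.3
```

>>> {"fn": "drive_tool", "kwargs": {"gripper": [0.2,0.2,0.2,0.2,0.2,0.2,0.2,0.65,0.65,0.65,0.65,0.65,0.65], "dp": [[0,0,0.08],[0,0,0.16],[0,0,0.2],[0,0,0.22],[0,0,0.232],[0,0,0.238],[0,0,0.238],[0,0,0.238],[0,0,0.238],[0,0,0.238],[0,0,0.238],[0,0,0.238],[0,0,0.238]], "twist": [0,0,0,0,0,0,0,0,0,0,0,0,0]}}

```text
time_s: 7.05
eef_pos: [526.4, 385.9, 37.8]
ee_rot: [0.0, 0.825, 0.565, 0.0]
force: [0.3, -0.2, 0.5]
grip_width: 0.65
```

```bash
python3 go.py 525.3 385.3 100 69
```

```text
t 7.05 pos [526.4 385.9  37.8] yaw 68.83 grip 0.65 F [ 0.3 -0.2  0.5]
dp [-0.0045 -0.0039 -0.3111] mm [ -0.9  -0.8 -62.2]
twist -0.001910203019335831
```

>>> {"fn": "drive_tool", "kwargs": {"gripper": [0.65,0.65,0.65,0.65,0.65], "dp": [[0,0,-0.05],[0,0,-0.15],[0,0,-0.3],[0,0,-0.4],[0,0,-0.4]], "twist": [0,0,0,0,0]}}

```text
time_s: 7.55
eef_pos: [527.6, 386.6, 121.7]
ee_rot: [0.0, 0.825, 0.565, 0.003]
force: [0.4, -0.0, 1.0]
grip_width: 0.654
```

```bash
python3 go.py 469.9 407.3 100 159
```

```text
t 7.55 pos [527.6 386.6 121.7] yaw 68.83 grip 0.654 F [ 0.4 -0.   1. ]
dp [-0.0082 -0.3071  0.107 ] mm [ -1.6 -61.4  21.4]
twist -1.0018342834368394
```

>>> {"fn": "drive_tool", "kwargs": {"gripper": [0.65,0.65,0.65,0.65,0.65,0.65,0.65,0.65,0.65,0.65,0.65,0.65,0.65], "dp": [[-0.008,-0.307,0.05],[-0.008,-0.307,0.05],[-0.008,-0.307,0.05],[-0.008,-0.307,0.05],[-0.008,-0.307,0.05],[-0.008,-0.307,0.05],[-0.008,-0.307,0.05],[-0.008,-0.307,0.05],[-0.008,-0.307,0.05],[-0.008,-0.307,0.05],[-0.008,-0.307,0.05],[-0.008,-0.307,0.05],[-0.008,-0.307,0.05]], "twist": [-1,-1,-1,-1,-1,-1,-1,-1,-1,-1,-1,-1,-1]}}

```text
time_s: 8.85
eef_pos: [468.3, 406.4, 107.2]
ee_rot: [-0.0, 0.185, 0.983, -0.0]
force: [0.5, 0.3, 0.4]
grip_width: 0.65
```

```bash
python3 go.py 469.9 407.3 38 159; python3 -c "
from rig import ctrl,cams
from h import *
print(ctrl.sense()['joints'])
cap(cams,ctrl,'wrist','wrist5');c=cap(cams,ctrl,'scene','scene5')
i=c['pixels'][150:270,230:370,::-1];cv2.imwrite('pics/z5.png',cv2.resize(np.ascontiguousarray(i),None,fx=4,fy=4))"
```

```text
t 8.85 pos [468.3 406.4 107.2] yaw 158.71 grip 0.65 F [0.5 0.3 0.4]
dp [-0.0061  0.0073  0.3462] mm [-1.2  1.5 69.2]
twist -0.0032496820874049113
[ 5.26104052e-01  6.32419113e-01  1.34424342e+00 -6.04545572e-07
  1.16569237e+00 -6.73068447e-01]
```

View pics/wrist5.png

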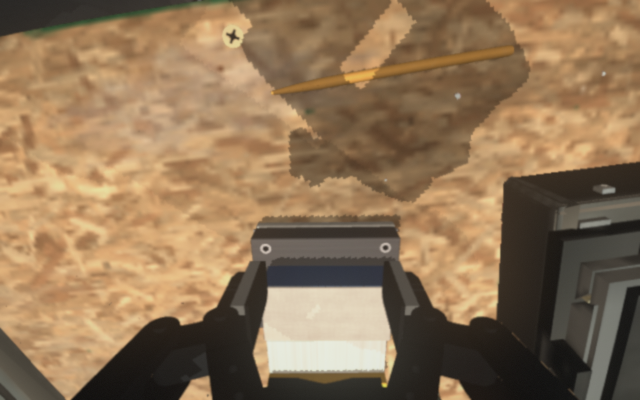

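View pics/z5.png

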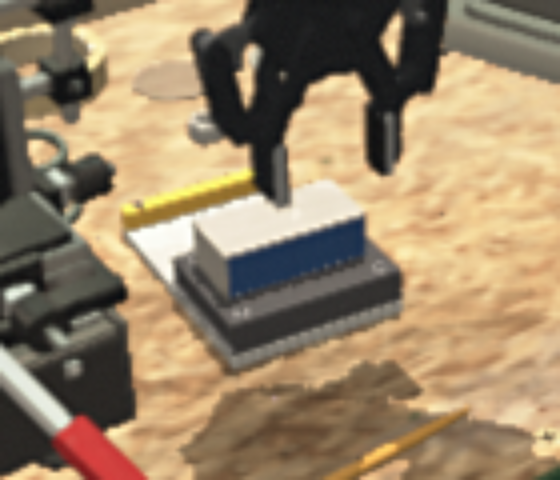

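The block lies flat and released on the deck, with its blue side towards the robot and away from the edge. In the wrist view its rear top edge runs from (267,286) to (387,286).

Run:
```python
from meas import *
W=load('wrist5')
th=np.radians(-21); ex=np.array([np.cos(th),np.sin(th)]); ey=np.array([-ex[1],ex[0]]); o=np.array([558.5,373.3])
f=lambda p:np.round([(p[:2]-o)@ex,(p[:2]-o)@ey],1)
for p in plane(W,[(266,287),(385,287)],60): print('top',f(p))
for p in plane(W,[(266,265),(386,264)],30): print('bot',f(p))
for p in plane(W,[(252,238),(399,238)],30): print('deck rear',f(p))
print('tcp',f(np.array([468.3,406.4])))
```

```text
top [-58.  -39.9]
top [-57.7  39.4]
bot [-57.7 -44.8]
bot [-58.2  45.2]
deck rear [-80.  -53.7]
deck rear [-79.5  53.5]
tcp [-96.1  -1.4]
```

>>> {"fn": "drive_tool", "kwargs": {"gripper": [0.65,0.65,0.65,0.65,0.65,0.65,0.65,0.65], "dp": [[0,0.007,0.15],[0,0.007,0.28],[0,0.007,0.34],[0,0.007,0.34],[-0.05,0.007,0.34],[-0.1,0.007,0.34],[-0.11,0.007,0.34],[-0.11,0.007,0.34]], "twist": [0,0,0,0,0,0,0,0]}}

```text
time_s: 9.75
eef_pos: [490.3, 399.6, 40.3]
ee_rot: [0.0, 0.184, 0.983, 0.0]
force: [-0.7, -0.3, -0.2]
grip_width: 0.655
```

```bash
cat >> h.py <<'E'
th=np.radians(-21); ex=np.array([np.cos(th),np.sin(th)]); ey=np.array([-ex[1],ex[0]]); o_=np.array([558.5,373.3])
def sf(p): return np.round([(p[:2]-o_)@ex,(p[:2]-o_)@ey,p[2]],1)
E
python3 -c "
from rig import ctrl
from h import *
s=ctrl.sense();print(sf(np.array(s['eef_pos'])),s['force'],s['time_s'])"
```

```text
[-73.1   0.2  40.3] [-0.67461606 -0.34150042 -0.22868118] 9.75
```

>>> {"fn": "drive_tool", "kwargs": {"gripper": [0.65,0.65,0.65,0.65,0.65,0.65,0.65,0.65,0.65,0.65,0.65,0.65,0.65,0.65,0.65,0.65,0.65,0.65,0.65,0.65], "dp": [[0,0,0.015],[-0.01,0,0.015],[-0.02,0,0.015],[-0.03,0,0.015],[-0.04,0,0.015],[-0.05,0,0.015],[-0.06,0,0.015],[-0.07,0,0.015],[-0.08,0,0.015],[-0.09,0,0.015],[-0.1,0,0.015],[-0.11,0,0.015],[-0.12,0,0.015],[-0.13,0,0.015],[-0.14,0,0.015],[-0.15,0,0.015],[-0.155,0,0.015],[-0.16,0,0.015],[-0.16,0,0.015],[-0.16,0,0.015]], "twist": [0,0,0,0,0,0,0,0,0,0,0,0,0,0,0,0,0,0,0,0]}}

```text
time_s: 11.75
eef_pos: [519.5, 388.3, 36.7]
ee_rot: [0.0, 0.184, 0.983, 0.0]
force: [-3.0, 1.9, 1.9]
grip_width: 0.648
```

```bash
python3 -c "
from rig import ctrl,cams
from h import *
s=ctrl.sense();print(sf(np.array(s['eef_pos'])),s['force'],s['time_s'])
cap(cams,ctrl,'wrist','wrist6');c=cap(cams,ctrl,'scene','scene6')
i=c['pixels'][150:270,230:370,::-1];cv2.imwrite('pics/z6.png',cv2.resize(np.ascontiguousarray(i),None,fx=4,fy=4))"
```

```text
[-41.8   0.   36.7] [-2.98810019  1.89746284  1.88388003] 11.75
```

View pics/wrist6.png

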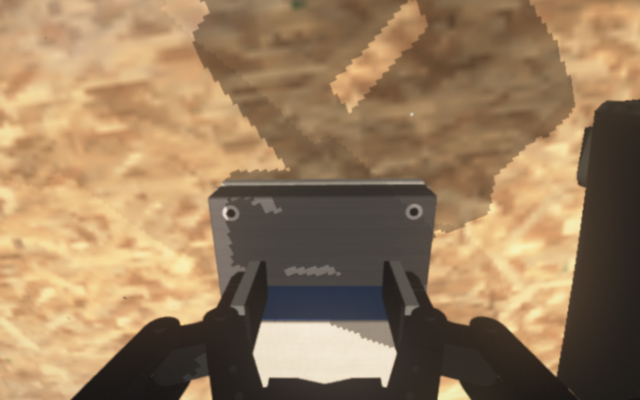

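View pics/z6.png

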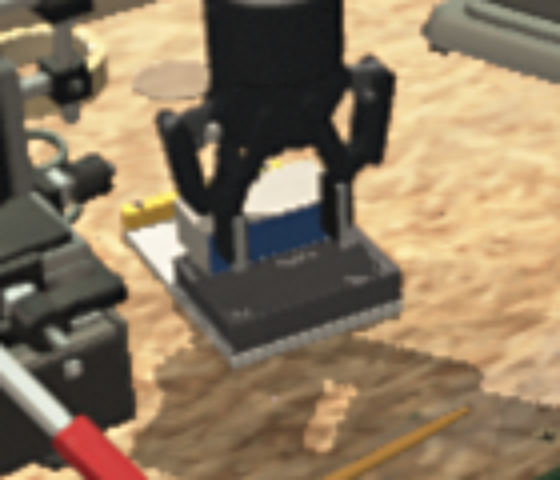

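The two fingers push squarely; the blue face's lower edge is level at row 286. I'll continue at 10 mm/s.

>>> {"fn": "drive_tool", "kwargs": {"gripper": [0.65,0.65,0.65,0.65,0.65,0.65,0.65,0.65,0.65,0.65], "dp": [[-0.005,0,0],[-0.01,0,0],[-0.015,0,0],[-0.02,0,0],[-0.025,0,0],[-0.03,0,0],[-0.035,0,0],[-0.035,0,0],[-0.035,0,0],[-0.035,0,0]], "twist": [0,0,0,0,0,0,0,0,0,0]}}

```text
time_s: 12.85
eef_pos: [525.8, 385.9, 36.8]
ee_rot: [-0.0, 0.184, 0.983, 0.0]
force: [-4.3, 2.4, 3.4]
grip_width: 0.651
```

```bash
python3 -c "
from rig import ctrl,cams
from h import *
s=ctrl.sense();print(sf(np.array(s['eef_pos'])),s['force'],s['time_s'])
c=cap(cams,ctrl,'wrist','wrist7')
"
```

```text
[-35.1   0.1  36.8] [-4.25869404  2.39424879  3.43369374] 12.85
```

View pics/wrist7.png

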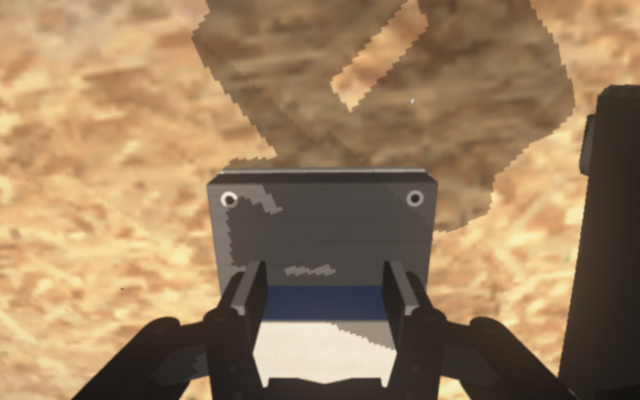

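The block is still flat against the fingers. I'll go a few mm further, more slowly.

>>> {"fn": "drive_tool", "kwargs": {"gripper": [0.65,0.65,0.65,0.65,0.65,0.65,0.65,0.65,0.65,0.65], "dp": [[-0.003,0,0],[-0.006,0,0],[-0.009,0,0],[-0.012,0,0],[-0.015,0,0],[-0.018,0,0],[-0.02,0,0],[-0.02,0,0],[-0.02,0,0],[-0.02,0,0]], "twist": [0,0,0,0,0,0,0,0,0,0]}}

```text
time_s: 13.9
eef_pos: [529.8, 384.1, 36.5]
ee_rot: [0.0, 0.184, 0.983, -0.0]
force: [-0.5, 1.1, -0.0]
grip_width: 0.65
```

```bash
python3 -c "
from rig import ctrl,cams
from h import *
s=ctrl.sense();print(sf(np.array(s['eef_pos'])),s['force'],s['time_s'])
c=cap(cams,ctrl,'wrist','wrist8')
"
```

```text
[-30.7  -0.2  36.5] [-0.50370745  1.05278736 -0.02507815] 13.9
```

View pics/wrist8.png

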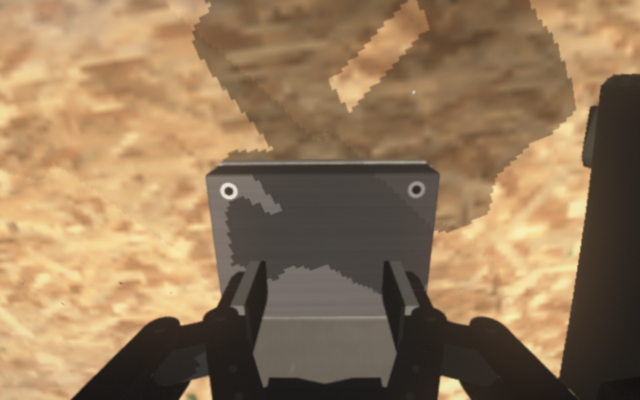

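The block has tipped: contact force is zero and the deck in front of the fingers is clear. I'll rise and back off to look.

>>> {"fn": "drive_tool", "kwargs": {"gripper": [0.65,0.65,0.65,0.65,0.65,0.65,0.65], "dp": [[0.03,0,0],[0.06,0,-0.1],[0.1,0,-0.25],[0.15,0,-0.4],[0.18,0,-0.45],[0.18,0,-0.45],[0.18,0,-0.45]], "twist": [0,0,0,0,0,0,0]}}

```text
time_s: 14.65
eef_pos: [495.6, 397.1, 125.3]
ee_rot: [-0.001, 0.184, 0.983, -0.001]
force: [-0.8, -0.6, -0.1]
grip_width: 0.65
```

```bash
python3 -c "
from rig import ctrl,cams
from h import *
s=ctrl.sense();print(sf(np.array(s['eef_pos'])),s['force'],s['time_s'])
c=cap(cams,ctrl,'wrist','wrist9');c=cap(cams,ctrl,'scene','scene9')
i=c['pixels'][150:270,230:370,::-1];cv2.imwrite('pics/z9.png',cv2.resize(np.ascontiguousarray(i),None,fx=4,fy=4))"
```

```text
[-67.2  -0.3 125.3] [-0.76095696 -0.58593295 -0.05192757] 14.65
```

View pics/wrist9.png

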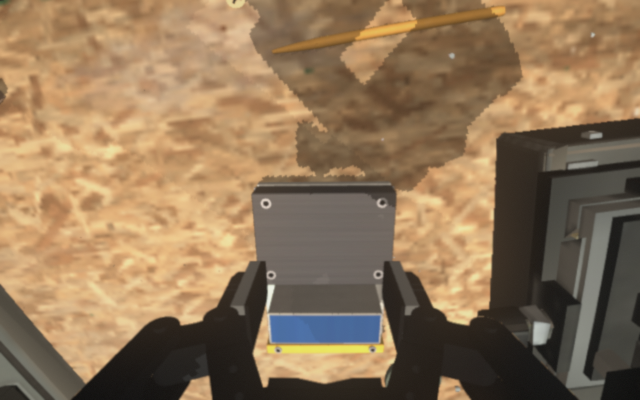

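View pics/z9.png

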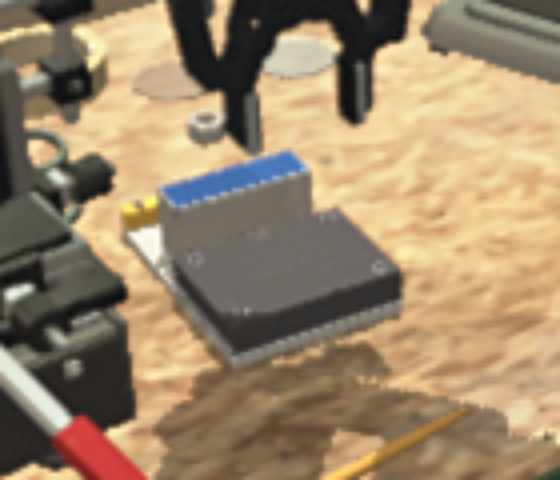

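The block is standing on the landing with its blue side up (wrist view, top face from (270,314) to (382,342)). The pencil looks unmoved. Next I'll measure the block.

Run:
```python
from meas import *
W=load('wrist9'); C=load('scene9')
m=blob(W,(95,80,60),(130,255,255),(325,328),(255,300,400,355)); r,b=rect(W,m,53); print(r)
for p in b: print('wrist',sf(np.r_[p,53]))
print('ctr',sf(np.r_[r[0],53]))
m=blob(C,(95,80,60),(130,255,255),(290,195),(262,180,315,210)); r,b=rect(C,m,53); print(r, sf(np.r_[r[0],53]),'scene has ~+2.5..3 bias in y')
```

```text
((582.74609375, 364.1667175292969), (85.73046875, 24.676420211791992), 68.95771789550781)
wrist [ 13.5 -42.7  53. ]
wrist [ 38.2 -42.7  53. ]
wrist [38.3 43.  53. ]
wrist [13.6 43.  53. ]
ctr [25.9  0.2 53. ]
((583.5186767578125, 365.3304443359375), (84.05987548828125, 23.522863388061523), 69.417236328125) [26.2  1.5 53. ] scene has ~+2.5..3 bias in y
```

```bash
python3 go.py 582.8 364 90 69
```

```text
t 14.75 pos [495.7 396.8 124.9] yaw 158.81 grip 0.648 F [-0.4 -0.5 -0.2]
dp [-0.4655  0.0046  0.1737] mm [-93.1   0.9  34.7]
twist 0.9978762225443094
```

>>> {"fn": "drive_tool", "kwargs": {"gripper": [0.75,0.75,0.75,0.75,0.75,0.75,0.75,0.75,0.75,0.75,0.75,0.75,0.75,0.75], "dp": [[-0.06,0.005,0],[-0.12,0.005,0],[-0.18,0.005,0],[-0.24,0.005,0],[-0.3,0.005,0],[-0.36,0.005,0],[-0.42,0.005,0],[-0.466,0.005,0],[-0.466,0.005,0.05],[-0.466,0.005,0.1],[-0.466,0.005,0.174],[-0.466,0.005,0.174],[-0.466,0.005,0.174],[-0.466,0.005,0.174]], "twist": [0.998,0.998,0.998,0.998,0.998,0.998,0.998,0.998,0.998,0.998,0.998,0.998,0.998,0.998]}}

```text
time_s: 16.15
eef_pos: [583.6, 364.7, 92.4]
ee_rot: [0.0, 0.824, 0.567, 0.0]
force: [0.4, -0.6, 0.4]
grip_width: 0.749
```

```bash
python3 go.py 582.8 364 36 69; python3 -c "
from rig import ctrl,cams
from h import *
c=cap(cams,ctrl,'wrist','wrist10')"
```

```text
t 16.15 pos [583.6 364.7  92.4] yaw 69.09 grip 0.749 F [ 0.4 -0.6  0.4]
dp [-0.0048 -0.0028  0.2819] mm [-1.  -0.6 56.4]
twist 0.0009847261093893975
```

View pics/wrist10.png

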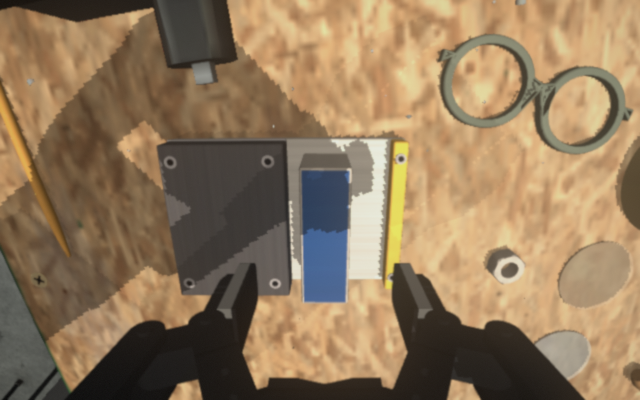

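The standing block is centred between the jaws (columns 302–350, blue up). I'll descend and grip lightly across its 30 mm.

>>> {"fn": "drive_tool", "kwargs": {"gripper": [0.75,0.75,0.75,0.75,0.75,0.2,0.2,0.2,0.2,0.2,0.2,0.2,0.2,0.2], "dp": [[-0.003,-0.003,0.1],[-0.003,-0.003,0.2],[-0.003,-0.003,0.26],[-0.003,-0.003,0.28],[-0.003,-0.003,0.28],[-0.003,-0.003,0.28],[-0.003,-0.003,0.28],[-0.003,-0.003,0.28],[-0.003,-0.003,0.28],[-0.003,-0.003,0.28],[-0.003,-0.003,0.28],[-0.003,-0.003,0.28],[-0.003,-0.003,0.28],[-0.003,-0.003,0.28]], "twist": [0,0,0,0,0,0,0,0,0,0,0,0,0,0], "newtons": 25}}

```text
time_s: 17.6
eef_pos: [583.1, 364.5, 37.0]
ee_rot: [0.0, 0.824, 0.566, 0.001]
force: [0.8, -0.3, 5.3]
grip_width: 0.342
```

```bash
python3 -c "
from rig import ctrl
from h import *
s=ctrl.sense();print(sf(np.array(s['eef_pos'])),s['force'],s['grip_width'],s['time_s'])"
```

```text
[26.1  0.6 37. ] [ 0.76419728 -0.31794838  5.2888947 ] 0.3423372720800982 17.6
```

>>> {"fn": "drive_tool", "kwargs": {"gripper": [0.2,0.2,0.2,0.2,0.2,0.2,0.2,0.2,0.2,0.2,0.2,0.2,0.2,0.2,0.2,0.2], "dp": [[0,0,-0.002],[0,0.01,-0.002],[0,0.02,-0.002],[0,0.03,-0.002],[0,0.04,-0.002],[0,0.05,-0.002],[0,0.06,-0.002],[0,0.07,-0.002],[0,0.08,-0.002],[0,0.09,-0.002],[0,0.1,-0.002],[0,0.11,-0.002],[0,0.12,-0.002],[0,0.13,-0.002],[0,0.13,-0.002],[0,0.13,-0.002]], "twist": [0,0,0,0,0,0,0,0,0,0,0,0,0,0,0,0]}}

```text
time_s: 19.2
eef_pos: [605.4, 356.1, 36.9]
ee_rot: [-0.001, 0.824, 0.567, -0.001]
force: [-6.7, 3.4, 8.6]
grip_width: 0.346
```

```bash
python3 -c "
from rig import ctrl,cams
from h import *
s=ctrl.sense();print(sf(np.array(s['eef_pos'])),s['force'],s['grip_width'],s['time_s'])
c=cap(cams,ctrl,'wrist','wrist11');c=cap(cams,ctrl,'scene','scene11')
i=c['pixels'][150:270,230:370,::-1];cv2.imwrite('pics/z11.png',cv2.resize(np.ascontiguousarray(i),None,fx=4,fy=4))"
```

```text
[50.   0.8 36.9] [-6.74954413  3.41489019  8.61345083] 0.3457579779767387 19.2
```

View pics/wrist11.png

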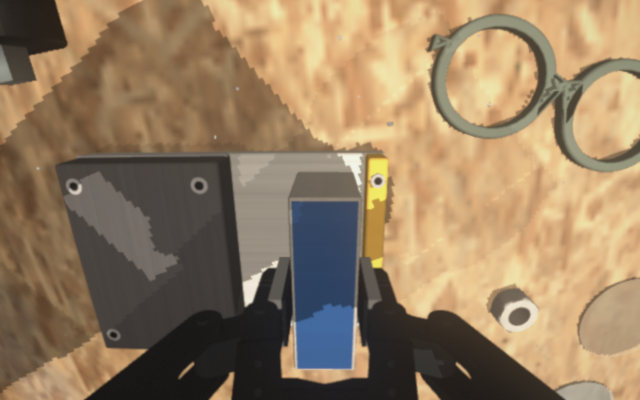

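View pics/z11.png

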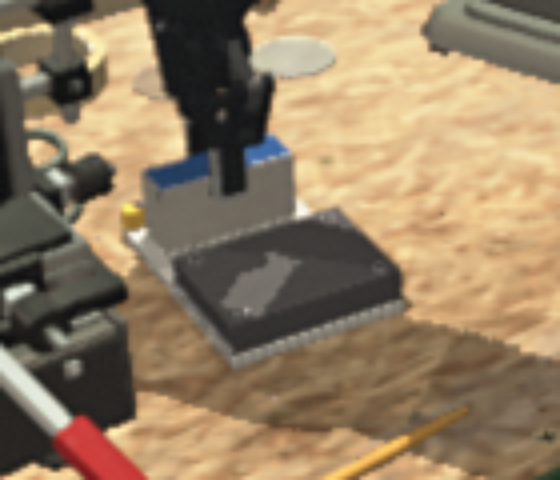

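The block is still upright in the grip with blue up. A gap of a few mm to the stop remains (near column 362). I'll creep forward.

>>> {"fn": "drive_tool", "kwargs": {"gripper": [0.2,0.2,0.2,0.2,0.2,0.2,0.2,0.2], "dp": [[0,0,-0.003],[0,0.004,-0.003],[0,0.008,-0.003],[0,0.012,-0.003],[0,0.016,-0.003],[0,0.018,-0.003],[0,0.018,-0.003],[0,0.018,-0.003]], "twist": [0,0,0,0,0,0,0,0]}}

```text
time_s: 20.1
eef_pos: [608.6, 354.6, 36.9]
ee_rot: [-0.001, 0.824, 0.567, -0.001]
force: [-6.0, 2.4, 5.2]
grip_width: 0.342
```

```bash
python3 -c "
from rig import ctrl
from h import *
s=ctrl.sense();print(sf(np.array(s['eef_pos'])),s['force'],s['grip_width'],s['time_s'])"
```

```text
[53.5  0.5 36.9] [-6.03519225  2.42153677  5.16395575] 0.3422920552613918 20.1
```

>>> {"fn": "drive_tool", "kwargs": {"gripper": [0.2,0.2,0.2,0.2,0.2,0.2], "dp": [[0,0.003,0],[0,0.006,0],[0,0.008,0],[0,0.009,0],[0,0.009,0],[0,0.009,0]], "twist": [0,0,0,0,0,0]}}

```text
time_s: 20.7
eef_pos: [610.3, 354.0, 36.9]
ee_rot: [-0.001, 0.824, 0.567, -0.001]
force: [-6.7, 3.5, 6.7]
grip_width: 0.344
```

```bash
python3 -c "
from rig import ctrl,cams
from h import *
s=ctrl.sense();print(sf(np.array(s['eef_pos'])),s['force'],s['grip_width'],s['time_s'])
c=cap(cams,ctrl,'wrist','wrist12')
cv2.imwrite('pics/z12.png',cv2.resize(np.ascontiguousarray(c['pixels'][130:280,230:420,::-1]),None,fx=4,fy=4,interpolation=cv2.INTER_NEAREST))"
```

```text
[55.3  0.5 36.9] [-6.74615455  3.46310769  6.7331585 ] 0.3441389818581119 20.7
```

View pics/z12.png

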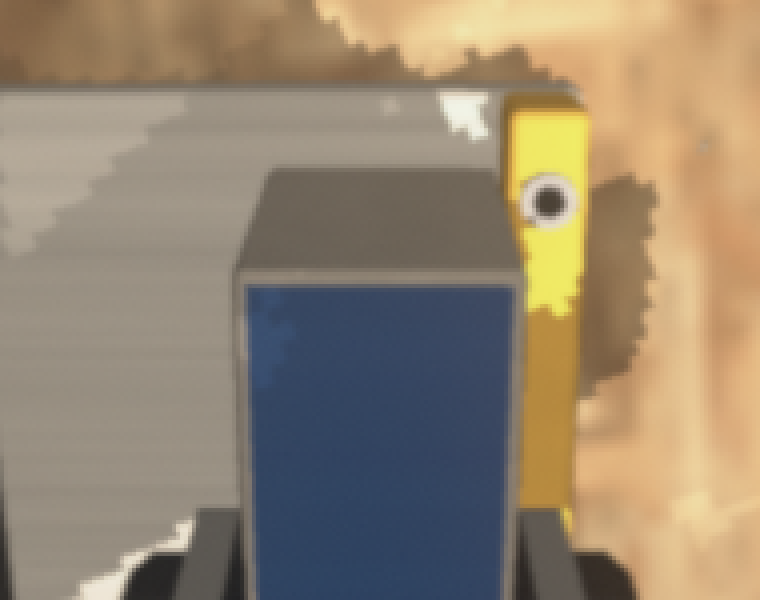

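The foot's corner (zoomed (498,170)) is about 1 mm from the stop face (505). One last small creep.

>>> {"fn": "drive_tool", "kwargs": {"gripper": [0.2,0.2,0.2,0.2], "dp": [[0,0.003,0],[0,0.006,0],[0,0.006,0],[0,0.006,0]], "twist": [0,0,0,0]}}

```text
time_s: 21.15
eef_pos: [610.8, 353.8, 36.9]
ee_rot: [-0.002, 0.824, 0.567, -0.002]
force: [-9.1, 2.6, 7.2]
grip_width: 0.349
```

Force rose and the motion fell short of the command, so the block has met the stop. Release, then rise straight up.

>>> {"fn": "drive_tool", "kwargs": {"gripper": [0.6,0.6,0.6,0.6,0.6,0.6,0.6,0.6,0.6,0.6,0.6], "dp": [[0,0,0],[0,0,0],[0,0,0],[0,0,0],[0,0,0],[0,0,-0.05],[0,0,-0.15],[0,0,-0.3],[0,0,-0.4],[0,0,-0.4],[0,0,-0.4]], "twist": [0,0,0,0,0,0,0,0,0,0,0]}}

```text
time_s: 22.25
eef_pos: [612.9, 352.6, 117.0]
ee_rot: [0.0, 0.824, 0.566, 0.0]
force: [0.3, 0.1, -0.8]
grip_width: 0.601
```

```bash
python3 -c "
from rig import ctrl,cams
from meas import *
s=ctrl.sense();print(sf(np.array(s['eef_pos'])),s['force'],s['grip_width'],s['time_s'])
W=cap(cams,ctrl,'wrist','wrist13');c=cap(cams,ctrl,'scene','scene13')
cv2.imwrite('pics/z13.png',cv2.resize(np.ascontiguousarray(c['pixels'][150:270,230:370,::-1]),None,fx=4,fy=4))
m=blob(W,(95,80,60),(130,255,255),(325,230),(270,100,380,360)); r,b=rect(W,m,53); print(r,sf(np.r_[r[0],53]))"
```

```text
[5.82e+01 1.00e-01 1.17e+02] [ 0.33134912  0.11441324 -0.84677596] 0.6008943055480238 22.25
((609.4935913085938, 353.5643005371094), (85.66476440429688, 25.586820602416992), 69.27655792236328) [54.7 -0.2 53. ]
```

View pics/wrist13.png

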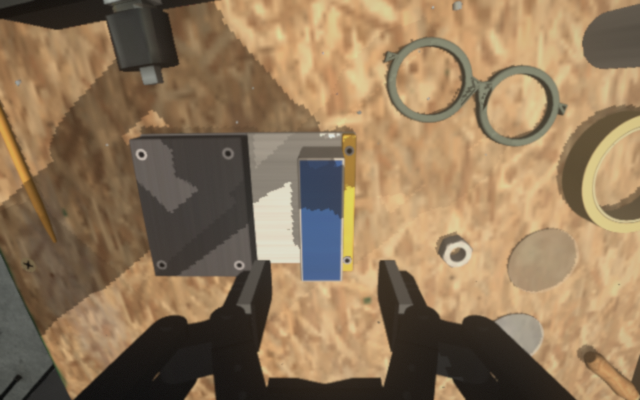

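View pics/z13.png

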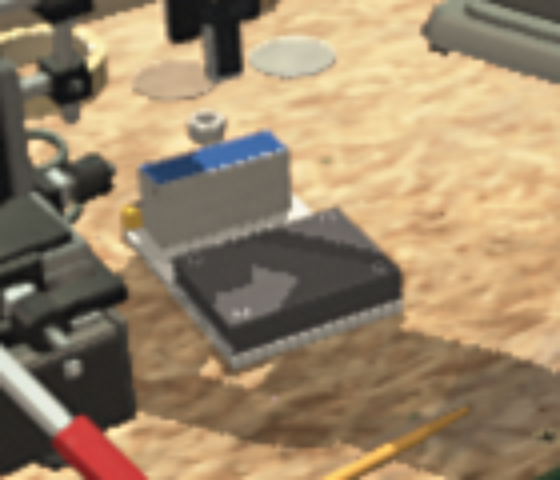

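The block stands blue side up against the yellow stop (wrist view, columns 300–343, with the stop right beside it). It measures x ≈ 54.7 mm, y ≈ 0 mm, yaw 69.3° against the step's 69°, which is well inside the limits. Nut, lens and pencil look undisturbed. Handing in.

```bash
python3 -c "
from rig import ctrl,job
print(ctrl.sense()['force']); print(job.finish_job())"
```

```text
[-0.46531728 -0.21336879  0.3018422 ]
the job is handed in; nothing more can be done
None
```

The job is done and handed in at about 22 s of the 58 s allowed; the hand-in reported no verdict. I set the block on the deck with its blue side away from the edge and let go. Two spread fingers then pushed it slowly until it tipped by itself and landed standing, blue side up. I gripped it lightly across its 30 mm, slid it to the stop, released it and rose clear.

**Last checks:**
- **Position:** in the step's frame the block's centre is at x ≈ 54.7 mm (55 is flush) and y ≈ 0 mm. It is square to the stop within about 0.5°.
- **Gripper:** it is clear of everything and reads only sensor noise.
- **Bystanders:** the nut, the lens blank and the pencil look unmoved in the pictures. I did not measure them again at the end.

**Disagreements:**
- The scene and side cameras differed by about 5 mm in y at the start. The wrist camera fell between them, so I used their average with the wrist view.
- While I slid the gripped block, the wrist force read about 7 N of drag, and 9 N at the stop.

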